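Level the refill dispenser's pressure plate on its stop foot

TASK

The refill dispenser's chrome pressure plate no longer sits level when it is pressed down, so shut its feed first, because pressing the plate with the feed open would run water: swing the ball valve's lever all the way round until it stands square across the pipe. Then grip the wing knob of the stop foot at the plate's front lip, press it down so that the foot stands firmly on its landing, and turn the knob until the bubble of the spirit level on the plate lies centred between its two lines. Finish while still gripping the knob and pressing it down like that, and leave the other things on the counter where they are.

Things in the scene. Friction and masses are not known exactly. Their poses are not given: they have to be found in the camera images.
- dispenser: refill dispenser, fixed: grey cast base 340 x 200 mm, top at 26 mm; origin on the counter, its own -x to the front (the wing knob's side), z up. A riser with spout, 310 mm high, stands at own (+145, -60) mm, spout swung aside to -y; a 21 mm copper feed pipe, axis 46 mm high, runs along x at own y = +160 mm, from x = -60 to +130 mm
- valve_lever (a joint): angle of the ball valve's lever about its vertical stem: 0 = fully open, along the pipe, pointing to the dispenser's own -x; grows as the lever swings outward to the dispenser's +y (clockwise seen from above); 1.571 = shut, square across the pipe, at its stop. Starts between 0 and 0.5; stays where it is left; about 0.2 N m turns it
- valve_stem (a point): point on the vertical stem axis of the ball valve, 92 mm above the counter, at the height of the lever's sleeve centre; fixed, axes as the dispenser's
- lever_grip (a point): centre of the lever's black sleeve (64 mm long, 17 mm wide, 11 mm thick, level), 62 mm out from the stem axis; its own -x points outward along the lever. Below the sleeve are at least 30 mm free, down to the pipe
- foot: stop foot in the plate's front lip: a black wing knob (bar 50 mm long along its own x, 13 mm wide, 28 mm high) on a threaded stem, ball foot 51 mm below; origin at the bar's centre, 34 mm above the plate. Right-hand thread, 8 mm a turn, stays as turned (0.06 N m): clockwise from above drives the foot down and so raises the lip. At the start it is 1.0 to 2.4 rad of turn too short
- plate: chrome pressure plate, 228 x 180 x 4 mm, hinged along its back; origin on the hinge axis, 200 mm behind the knob and 18 mm above the plate, x along the plate, away from the knob. Sprung up: unpressed, its lip is 4 mm too high and the foot hangs 5 to 7 mm above the landing; its spring takes 3 to 6 N at the knob, and a firmly gripped knob tilts with the plate and resists some more
- landing: steel landing disc on the base under the foot, 26 mm across, fixed; origin at the centre of its underside, its top 32 mm above the counter; so the knob's centre is 83 mm above the counter while the foot stands on it, however it is turned (then turning moves the lip, not the knob). Firmly pressed: more than 4 N on the landing, over and above the plate's spring
- vial (a point): centre of the vial of the pocket spirit level (110 x 24 x 30 mm high) that magnets hold on the plate, left of the knob seen from the front; x runs along the vial, from the lip (-x) to the hinge (+x). Two black lines on it at x = -8 and +8 mm
- bubble (a point): centre of the white bubble, 11 mm long, sliding along the vial's x to the higher side, up to 22 mm each way; settles in about 1 s. It tells something only while the foot is pressed on the landing: then 1 mm off centre = 1 mrad of slope = 0.157 rad of knob turn; on the +x side the lip is too low, turn the knob clockwise from above. Unpressed it lies at -20 mm
- cash_tray: red plastic cash tray, 150 x 230 x 24 mm high, open on top, loose; origin at the centre of its underside (leave alone)
- bulb: spare milk-glass bulb with a brass bayonet cap, 108 mm long, 60 mm across, lying in the cash tray, loose; origin under its middle (leave alone)
- egg_timer: round steel egg timer, 68 mm across, 73 mm high, loose; origin at the centre of its underside (leave alone)
- sugar_pourer: sugar pourer with a steel spout cap, 68 mm across, 156 mm high, loose; origin at the centre of its underside (leave alone)
- salt_shaker: salt shaker, 44 mm across, 77 mm high, loose; origin at the centre of its underside (leave alone)
- mug: white mug, 80 mm across, 90 mm high, loose; origin at the centre of its underside (leave alone)
- teaspoon: steel teaspoon, 150 mm long, lying on the counter, loose; origin at its underside (leave alone)

How it is judged:
By the outcome, as a careful person would: the job done as asked, in the order asked, and still so for the second after the job is handed in, while the arm keeps its last pose, push and grip.
It also fails if it takes over 58 s, if anything falls off the work surface, if the arm or the gripper's body presses on something with over 40 N, if the wrist force passes 120 N, or if a joint passes its speed limit or range.

ROBOT

A 7-joint arm with a two-finger parallel gripper is mounted at the origin on the work surface. World frame = base frame: x ahead of the robot, y to its left, z up, the work surface at z = 0. Lengths are in m, angles in rad, forces in N, time in s.
With the tool pointing down it reaches from about 0.425 to 0.875 m from the base axis. Payload 4.7 kg.
Tool frame: the origin (TCP) lies between the finger pads; the fingertips stand 25 mm ahead of it and the grasp point (between the pads) lies 6 mm ahead of it; z points along the fingers, y is the direction in which the jaws open and shut (so a half turn about z gives the same grasp; the last joint's range is limited). The gripper opens to 87 mm and grips with 3 to 60 N. Pads are 19 mm wide; open, the fingers measure 117 mm over their backs; the gripper's body (75 mm by 190 mm) begins 51 mm behind the grasp point.
Start: joints at [-1.213, 0.321, -0.07, 1.45, 0.023, 1.371, -0.057], TCP at [0.219, 0.612, 0.248] pointing down, gripper open.
Joint ranges: [-2.86, 2.86], [-0.3, 2.09], [-1.38, 1.24], [0.06, 2.45], [-1.56, 4.7], [0.09, 2.05], [-2.69, 2.69]. Speed limits (rad/s): [2.57, 2.57, 3.14, 3.14, 3.14, 3.14, 3.14].

INTERFACE

Orientations are given as a rotation vector (axis times angle).
In Python, from bench import * gives the robot as it stands.
- The arm moves only by the tool send_rows, never from a script. Its arguments are lists of equal length, an entry for each row: "rotation": the turn, a rotation vector about the tool's x, y, z in degrees, a list of three; "slide": the shift along the tool's x, y, z in mm, a list of three; "fingers": the gripper command: -1 is fully open, 1 is shut, values between are in proportion. In form: {"rotation": [[wx, wy, wz], ...], "slide": [[tx, ty, tz], ...], "fingers": [fingers, ...]}. A call has 1 to 12 rows; each row is the pose to reach, as a shift and turn from the pose commanded when the call began, along the tool's axes at that moment; what a row does not reach only later rows make up. A row lasts 1/10 s, in which the tool goes at most 50 mm and 8.59 degrees, less where a joint would pass 70% of its speed; a pose out of reach is approached as far as the arm can. A call with a gripper value outside its range is refused whole. The fingers move at their own pace and stop on an object; "force" is the grip in N (left out, the last holds). Time passes only in rows, so rows that repeat a pose let the fingers close. It gives the time, the measured TCP pose, the force and the opening at its end, in the units of the state.
- get_state(): the state, without advancing time (a new reading comes with each control period).
- get_image(name): name is "scene" or "top" or "wrist"; returns the picture (400x640x3 uint8, red, green, blue); there is no depth.
- camera_model(name): a dict with "intrinsics" (3x3 intrinsics, pixels), "k1" (the pictures are not rectified: a ray, as slopes to the right and down, at radius r is drawn at 1 + k1 r^2 times it, then the intrinsics apply), "rvec" (rotation vector, rad) and "tvec" (3), from world to camera coordinates, as OpenCV has them. Camera axes: x right, y down, z forward; pixel columns grow to the right and rows downward; lengths in m; the calibration is good to about 2 mm. A picture is of the moment at which its call begins: read the wrist's pose just before it. camera_model takes no time and is no camera call; for the wrist camera it gives the pose at the moment of the call.
- close_job(): hands the job in, once; it reports no verdict.
The state is a dict: "time": time; "joint_positions": joint angles; "qd": joint speeds; "joint_torque": joint torques, N m; "position": TCP position; "tool_rot": TCP orientation; "ft_force": force on the tool from outside, world axes, zero at the start; "torque": the same for the moment, N m; "grip_width": opening from 0.0 (shut) to 1.0 (fully open).
Only numpy, scipy, OpenCV 4.12 (cv2) and the standard library are available. Lean on these libraries where they do the work, as an engineer would, in place of code of your own. Each camera call takes 0.05 s, during which the arm holds its last target.

## Working session

There is one attempt and no reset: what is moved stays moved. The work goes in short steps, Python scripts to look and compute and a tool call to move; the robot and the scene stay as the last step left them, time stands still between calls to the robot, and variables do not carry over. Pictures are saved under pics/ and viewed, and the job is handed in when it is done.

Besides the shell and the picture viewer there is one more tool, called as a command line: name --argument value ..., lists and objects as JSON in quotes. send_rows: Moves the arm, as the interface text tells. Its arguments: {"type":"object","properties":{"rotation":{"type":"array"},"slide":{"type":"array"},"fingers":{"type":"array"},"force":{"type":"number"}},"required":["rotation","slide","fingers"]}

```bash
ls; mkdir -p pics; python3 - <<'E'
from bench import *
import cv2
print(get_state())
for n in ("scene","top","wrist"):
    m=camera_model(n); im=get_image(n); cv2.imwrite(f"pics/{n}0.png",im[:,:,::-1]); print(n,m)
E
```

```text
pics
{'time': 0.0, 'joint_positions': array([-1.21292974,  0.32180481, -0.07005935,  1.45169707,  0.02262389,
        1.37081237, -0.05687405]), 'qd': array([-0.00127949,  0.00039067,  0.00147259, -0.00015954,  0.0009972 ,
        0.00189888, -0.00060512]), 'joint_torque': array([ 1.71232268e-04, -4.91296613e+01, -4.03988706e-01, -3.12518191e+01,
       -6.39714953e-02,  4.39231354e-02,  1.63482664e-04]), 'position': array([0.21896525, 0.61145469, 0.24646203]), 'tool_rot': array([-5.37239533e-01, -3.09511102e+00,  3.02348279e-03]), 'ft_force': array([ 0.18110854, -0.08968459, -0.02970073]), 'torque': array([-0.0266274 ,  0.00522848, -0.02915963]), 'grip_width': 1.0029456521403248}
scene {'intrinsics': array([[470.8459285 ,   0.        , 320.3181732 ],
       [  0.        , 470.8459285 , 199.81258263],
       [  0.        ,   0.        ,   1.        ]]), 'k1': -0.11622499808656585, 'rvec': array([ 2.1233099 ,  1.51219901, -0.46161076]), 'tvec': array([-0.17904146, -0.39765754,  1.64887039])}
top {'intrinsics': array([[368.78077043,   0.        , 319.23687238],
       [  0.        , 368.78077043, 203.67791006],
       [  0.        ,   0.        ,   1.        ]]), 'k1': 0.007874420285143157, 'rvec': array([ 2.17205891, -2.18005761,  0.07579543]), 'tvec': array([-0.00426125,  0.58572028,  1.00608469])}
wrist {'intrinsics': array([[344.24053162,   0.        , 323.27501387],
       [  0.        , 344.24053162, 203.35419252],
       [  0.        ,   0.        ,   1.        ]]), 'k1': -0.016254013775353855, 'rvec': array([-2.3504209 , -1.6557204 , -0.25900697]), 'tvec': array([-0.65014348, -0.03751179,  0.39235985])}
```

View pics/scene0.png

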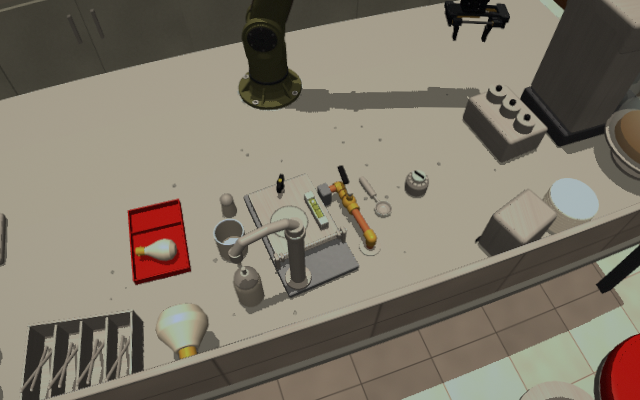

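View pics/top0.png

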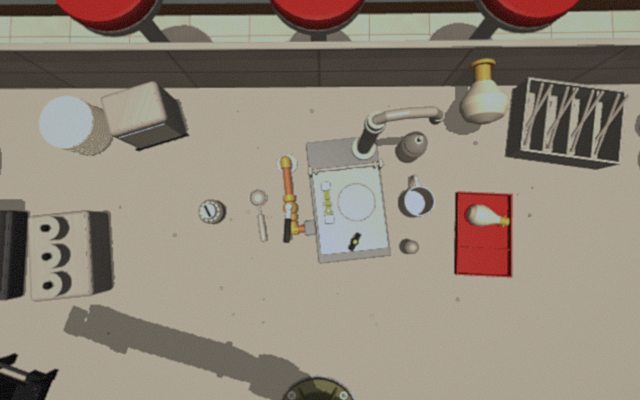

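View pics/wrist0.png

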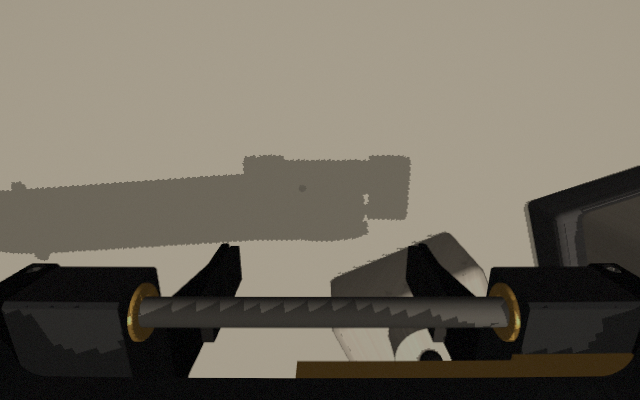

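The top view shows the dispenser at about (348,205), with the knob near (355,241), the lever near (288,230) and the vial near (328,202). I'll zoom in and measure.

```bash
cat > h.py <<'E'
import numpy as np, cv2
from scipy.spatial.transform import Rotation as R
def ray(m,px):
    K=m["intrinsics"];k1=m["k1"]
    u=(np.array(px,float)-[K[0,2],K[1,2]])/K[0,0]
    d=u.copy()
    for _ in range(20): d=u/(1+k1*(d@d))
    Rm=R.from_rotvec(m["rvec"]).as_matrix()
    return -Rm.T@m["tvec"], Rm.T@np.r_[d,1]
def onz(m,px,z):
    o,d=ray(m,px); return o+d*(z-o[2])/d[2]
def tri(m1,p1,m2,p2):
    o1,d1=ray(m1,p1);o2,d2=ray(m2,p2)
    s=np.linalg.lstsq(np.c_[d1,-d2],o2-o1,rcond=None)[0]
    a=o1+s[0]*d1;b=o2+s[1]*d2
    return (a+b)/2,np.linalg.norm(a-b)
def proj(m,P):
    c=R.from_rotvec(m["rvec"]).as_matrix()@np.array(P)+m["tvec"]
    d=c[:2]/c[2]; d=d*(1+m["k1"]*(d@d)); K=m["intrinsics"]
    return K[0,0]*d+[K[0,2],K[1,2]]
E
python3 - <<'E'
import cv2
t=cv2.imread('pics/top0.png')[130:270,240:400]; cv2.imwrite('pics/tz.png',cv2.resize(t,None,fx=5,fy=4.2857*5/4.2857*0.857,interpolation=cv2.INTER_CUBIC) if 0 else cv2.resize(t,None,fx=4.2,fy=4.2,interpolation=cv2.INTER_CUBIC))
s=cv2.imread('pics/scene0.png')[160:300,230:390]; cv2.imwrite('pics/sz.png',cv2.resize(s,None,fx=4.2,fy=4.2,interpolation=cv2.INTER_CUBIC))
E
```

```text
(no output)
```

View pics/tz.png

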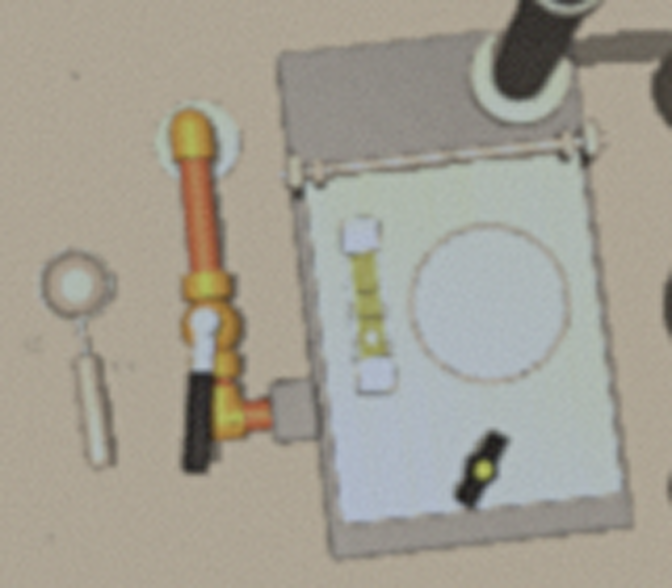

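View pics/sz.png

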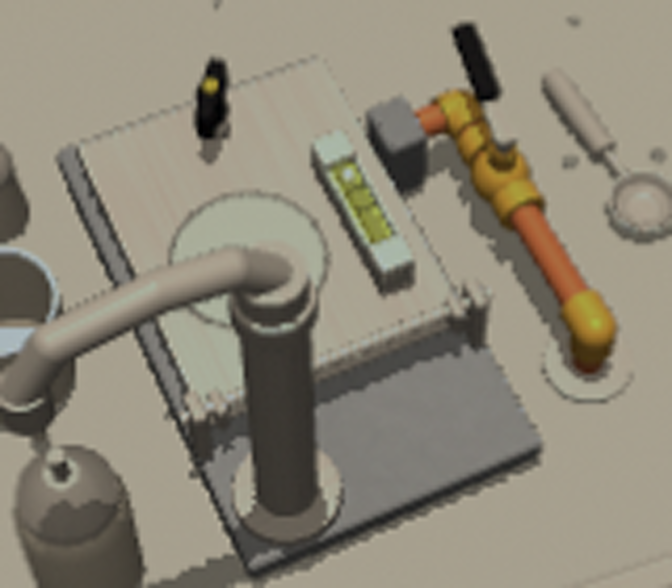

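```bash
python3 - <<'E'
from bench import *
from h import *
m=camera_model("top");s=camera_model("scene")
T=lambda x,y:(240+x/4.2-.38,130+y/4.2-.38)
S=lambda x,y:(230+x/4.2-.38,160+y/4.2-.38)
tl,bl,br=[onz(m,T(*p),.026) for p in((278,53),(335,558),(632,522))]
print(tl,bl,br,np.linalg.norm(tl-bl),np.linalg.norm(br-bl))
xd=(tl-bl);xd/=np.linalg.norm(xd);yd=(bl-br);yd/=np.linalg.norm(yd)
print("yaw",np.arctan2(xd[1],xd[0]),np.arctan2(-yd[0],yd[1]))
print("origin est",(tl+br)/2)
print("sleeve",onz(m,T(198,422),.0975),tri(m,T(198,422),s,S(475,61)))
print("sleeve ends",onz(m,T(202,373),.0975),onz(m,T(194,472),.0975))
print("stem",onz(m,T(205,320),.1))
print("knob",onz(m,T(483,469),.1),tri(m,T(483,469),s,S(211,87)))
print("knob ends",onz(m,T(498,437),.1),onz(m,T(466,502),.1))
print("vial",onz(m,T(370,305),.095))
print("teaspoon",onz(m,T(78,285),.01),onz(m,T(103,465),.01))
E
```

```text
[0.7595495  0.03087644 0.026     ] [ 0.42336816 -0.00630834  0.026     ] [ 0.44625144 -0.20068283  0.026     ] 0.3382315782668321 0.1957168530229904
yaw 0.11016148910817175 0.11718838017769395
origin est [ 0.60290047 -0.0849032   0.026     ]
sleeve [0.51183787 0.07676151 0.0975    ] (array([0.51178594, 0.07699649, 0.09178158]), np.float64(0.0006768296384563422))
sleeve ends [0.54188887 0.07441367 0.0975    ] [0.48133038 0.07909374 0.0975    ]
stem [0.57438178 0.072444   0.1       ]
knob [ 0.48267378 -0.09739396  0.1       ] (array([ 0.48274462, -0.09715496,  0.10141278]), np.float64(0.000248813659754979))
knob ends [ 0.50207444 -0.10675155  0.1       ] [ 0.46273317 -0.08684299  0.1       ]
vial [ 0.5836405  -0.02914206  0.095     ]
teaspoon [0.60510162 0.16674727 0.01      ] [0.48410924 0.14879809 0.01      ]
```

```bash
cat >> h.py <<'E'
def rotof(a,): # jaw angle deg -> tool down
    a=np.radians(a); return np.array([[-np.sin(a),np.cos(a),0],[np.cos(a),np.sin(a),0],[0,0,-1.]]).T
def rel(st,pos,a):
    R0=R.from_rotvec(st["tool_rot"]).as_matrix()
    sl=R0.T@(np.array(pos)-st["position"])*1000
    rv=R.from_matrix(R0.T@rotof(a)).as_rotvec(degrees=True)
    return np.round(rv,1),np.round(sl,1)
E
python3 - <<'E'
from bench import *
from h import *
st=get_state()
print(rel(st,[.511,.077,.18],86.1),rel(st,[.511,.077,.098],86.1))
m=camera_model("top")
T=lambda x,y:(240+x/4.2-.38,130+y/4.2-.38)
print("block",onz(m,T(293,410),.06))
E
```

```text
(array([ -0.1,  -0. , -15.8]), array([-455.1, -404.8,   67.3])) (array([ -0.1,  -0. , -15.8]), array([-455.1, -404.6,  149.3]))
block [0.51957596 0.01983002 0.06      ]
```

send_rows --rotation '[[0, 0, -15.8], [0, 0, -15.8], [0, 0, -15.8], [0, 0, -15.8], [0, 0, -15.8], [0, 0, -15.8], [0, 0, -15.8], [0, 0, -15.8], [0, 0, -15.8], [0, 0, -15.8], [0, 0, -15.8], [0, 0, -15.8]]' --slide '[[-455, -405, 67], [-455, -405, 67], [-455, -405, 67], [-455, -405, 67], [-455, -405, 67], [-455, -405, 67], [-455, -405, 67], [-455, -405, 67], [-455, -405, 67], [-455, -405, 67], [-455, -405, 67], [-455, -405, 67]]' --fingers '[0, 0, 0, 0, 0, 0, 0, 0, 0, 0, 0, 0]' --force 25

```text
time: 1.35
position: [0.5054, 0.0867, 0.1819]
tool_rot: [0.106, 3.139, 0.001]
ft_force: [0.8, 0.5, 0.3]
grip_width: 0.501
```

```bash
python3 - <<'E'
from bench import *
from h import *
im=get_image("wrist");cv2.imwrite("pics/w1.png",im[:,:,::-1])
st=get_state();print(st["position"]);print(rel(st,[.511,.077,.098],86.1))
print(proj(camera_model("wrist"),[.5118,.0769,.0975]))
E
```

```text
[0.50861988 0.0766831  0.18134766]
(array([-0.3,  0.2, -0.6]), array([-2.1,  1. , 83.4]))
[323.38181524 225.52391284]
```

View pics/w1.png

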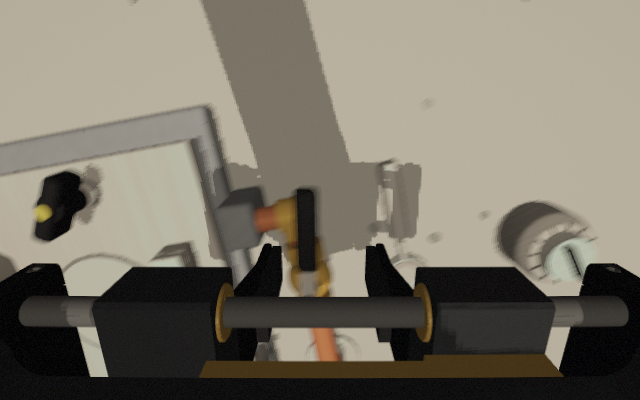

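The picture was taken while the arm was still settling, about 10 mm to the left of its final spot. That explains the sleeve at (306,230) against the predicted (323,225). I'll descend now.

send_rows --rotation '[[0, 0, -0.4], [0, 0, -0.4], [0, 0, -0.4], [0, 0, -0.4], [0, 0, -0.4], [0, 0, -0.4]]' --slide '[[-2, 1, 0], [-2, 1, 0], [-2, 1, 30], [-2, 1, 60], [-2, 1, 82], [-2, 1, 82]]' --fingers '[0, 0, 0, 0, 0, 0]'

```text
time: 2.0
position: [0.5045, 0.091, 0.0979]
tool_rot: [-0.091, -3.136, 0.001]
ft_force: [-0.7, -0.2, -0.1]
grip_width: 0.499
```

```bash
python3 - <<'E'
from bench import *
from h import *
im=get_image("wrist");cv2.imwrite("pics/w2.png",im[:,:,::-1])
st=get_state();print(st);print(rel(st,[.511,.077,.098],86.1))
print(proj(camera_model("wrist"),[.5118,.0769,.0975]))
E
```

```text
{'time': 2.05, 'joint_positions': array([-0.5629262 ,  0.16521505,  0.36162522,  1.96859551, -0.06874796,
        1.02239617,  1.34289402]), 'qd': array([ 0.00371794, -0.01987123,  0.00855608, -0.02843107,  0.00304761,
        0.00366665,  0.00027757]), 'joint_torque': array([ 1.81098799e-01, -3.32965565e+01,  1.98148660e+00, -2.66149020e+01,
        3.58152576e-02, -1.78787828e-03,  2.09520949e-02]), 'position': array([0.50529045, 0.09100978, 0.09903095]), 'tool_rot': array([-9.12349600e-02, -3.13720279e+00,  4.48733306e-04]), 'ft_force': array([ 0.3860148 , -0.3893412 , -0.20831415]), 'torque': array([ 0.019122  ,  0.00502477, -0.02949306]), 'grip_width': 0.4987726951464731}
(array([-0. , -0.2,  0.6]), array([ -6.5, -13.7,   1. ]))
[292.17534113 298.99309228]
```

View pics/w2.png

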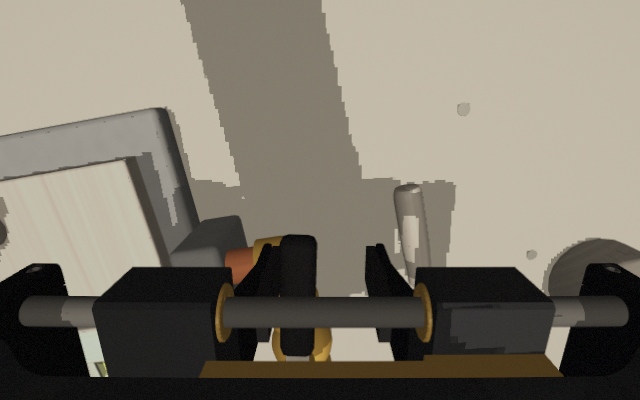

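send_rows --rotation '[[0, 0, 0.5], [0, 0, 0.5], [0, 0, 0.5], [0, 0, 0.5], [0, 0, 0.5]]' --slide '[[-3, -7, 0], [-6, -13.5, 1], [-6, -13.5, 1], [-6, -13.5, 1], [-6, -13.5, 1]]' --fingers '[0, 0, 0, 0, 0]'

```text
time: 2.55
position: [0.5122, 0.0757, 0.0993]
tool_rot: [0.11, 3.139, 0.001]
ft_force: [-1.3, 0.4, 0.3]
grip_width: 0.499
```

```bash
python3 - <<'E'
from bench import *
from h import *
im=get_image("wrist");cv2.imwrite("pics/w3.png",im[:,:,::-1])
st=get_state();print(st["position"],st["tool_rot"],st["ft_force"]);print(rel(st,[.511,.077,.098],86.1))
print(proj(camera_model("wrist"),[.5118,.0769,.0975]))
E
```

```text
[0.51215523 0.07570118 0.09913226] [1.09470940e-01 3.13945717e+00 5.45010288e-04] [-0.07203127 -0.24752349  0.26734101]
(array([ 0. ,  0. , -0.1]), array([1.2, 1.2, 1.1]))
[324.00929222 284.30684044]
```

View pics/w3.png

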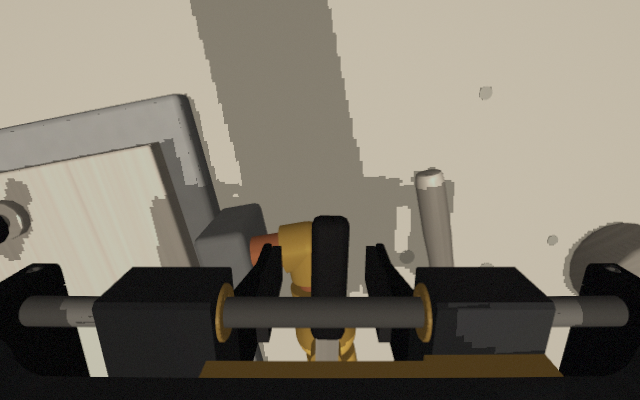

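send_rows --rotation '[[0, 0, 0], [0, 0, 0], [0, 0, 0], [0, 0, 0], [0, 0, 0], [0, 0, 0]]' --slide '[[0, 4, 1], [0, 4, 1], [0, 4, 1], [0, 4, 1], [0, 4, 1], [0, 4, 1]]' --fingers '[0, 0, 1, 1, 1, 1]' --force 25

```text
time: 3.2
position: [0.5124, 0.0794, 0.098]
tool_rot: [0.11, 3.14, -0.0]
ft_force: [0.1, -2.9, -0.2]
grip_width: 0.225
```

```bash
python3 - <<'E'
from bench import *
from h import *
st=get_state();print(st["position"],st["tool_rot"],st["ft_force"],st["torque"],st["grip_width"]*87)
E
```

```text
[0.5123915  0.07938593 0.09797318] [ 1.09656951e-01  3.13967435e+00 -1.35066093e-04] [ 0.09844973 -2.9281603  -0.21001837] [-0.75465314  0.12575912 -0.03892191] 19.56406640231651
```

```bash
cat > arc.py <<'E'
from bench import *
from h import *
import sys
st=get_state();C=np.array(eval(sys.argv[1]))
R0=R.from_rotvec(st["tool_rot"]).as_matrix();p=st["position"]
c=np.array([*C,p[2]])
v=p-c;print("r",np.linalg.norm(v),"phi",np.degrees(np.arctan2(v[1],v[0])))
for d in eval(sys.argv[2]):
    q=c+R.from_euler("z",-d,degrees=True).apply(v)
    print(d,np.round(R0.T@(q-p)*1000,1).tolist())
E
python3 arc.py "(.5745,.074)" "range(4,49,4)"
```

```text
r 0.06234159379944804 phi 175.04381554040586
4 [-0.2, 4.3, -0.0]
8 [-0.8, 8.7, -0.0]
12 [-1.6, 12.9, -0.0]
16 [-2.7, 17.1, -0.0]
20 [-4.1, 21.3, -0.0]
24 [-5.8, 25.3, -0.0]
28 [-7.8, 29.1, -0.0]
32 [-10.0, 32.9, -0.0]
36 [-12.5, 36.4, -0.0]
40 [-15.3, 39.8, -0.0]
44 [-18.2, 43.0, -0.0]
48 [-21.4, 46.0, -0.0]
```

send_rows --rotation '[[0, 0, 0], [0, 0, 4], [0, 0, 8], [0, 0, 12], [0, 0, 16], [0, 0, 20], [0, 0, 24], [0, 0, 28], [0, 0, 32], [0, 0, 36], [0, 0, 40], [0, 0, 40]]' --slide '[[0, 0, 0], [-0.2, 4.3, 0], [-0.8, 8.7, 0], [-1.6, 12.9, 0], [-2.7, 17.1, 0], [-4.1, 21.3, 0], [-5.8, 25.3, 0], [-7.8, 29.1, 0], [-10, 32.9, 0], [-12.5, 36.4, 0], [-15.3, 39.8, 0], [-15.3, 39.8, 0]]' --fingers '[1, 1, 1, 1, 1, 1, 1, 1, 1, 1, 1, 1]' --force 25

```text
time: 4.4
position: [0.5308, 0.1171, 0.098]
tool_rot: [1.178, 2.912, -0.002]
ft_force: [1.0, -2.6, 1.7]
grip_width: 0.192
```

```bash
python3 - <<'E'
from bench import *
from h import *
im=get_image("top");cv2.imwrite("pics/t2.png",cv2.resize(im[130:270,240:400,::-1],None,fx=4.2,fy=4.2,interpolation=cv2.INTER_CUBIC))
im=get_image("wrist");cv2.imwrite("pics/w4.png",im[:,:,::-1])
st=get_state();print(st["position"],st["tool_rot"],st["ft_force"],st["torque"],st["grip_width"]*87)
E
python3 arc.py "(.5745,.074)" "range(4,53,4)"
```

```text
[0.53075135 0.117126   0.09796989] [ 1.17600972e+00  2.91228480e+00 -8.33795728e-04] [ 1.35451044 -2.45729526 -0.21185735] [-0.71347289 -0.13472629 -0.26179681] 16.92412800603088
r 0.06143123459695209 phi 135.41064772587433
4 [-0.2, 4.3, -0.0]
8 [-0.7, 8.5, -0.0]
12 [-1.5, 12.8, -0.0]
16 [-2.6, 16.9, -0.0]
20 [-3.9, 21.0, -0.0]
24 [-5.6, 24.9, 0.0]
28 [-7.5, 28.8, 0.0]
32 [-9.7, 32.5, 0.0]
36 [-12.1, 36.0, 0.0]
40 [-14.8, 39.3, 0.0]
44 [-17.7, 42.5, 0.0]
48 [-20.8, 45.4, 0.0]
52 [-24.1, 48.2, 0.0]
```

View pics/w4.png

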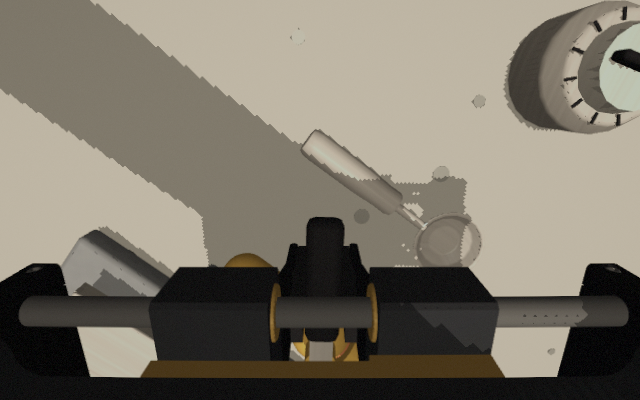

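send_rows --rotation '[[0, 0, 4], [0, 0, 8], [0, 0, 12], [0, 0, 16], [0, 0, 20], [0, 0, 24], [0, 0, 28], [0, 0, 32], [0, 0, 36], [0, 0, 40], [0, 0, 42], [0, 0, 42]]' --slide '[[-0.2, 4.3, 0], [-0.7, 8.5, 0], [-1.5, 12.8, 0], [-2.6, 16.9, 0], [-3.9, 21, 0], [-5.6, 24.9, 0], [-7.5, 28.8, 0], [-9.7, 32.5, 0], [-12.1, 36, 0], [-14.8, 39.3, 0], [-16.2, 40.9, 0], [-16.2, 40.9, 0]]' --fingers '[1, 1, 1, 1, 1, 1, 1, 1, 1, 1, 1, 1]'

```text
time: 5.7
position: [0.5677, 0.134, 0.0978]
tool_rot: [-2.139, -2.297, 0.011]
ft_force: [-7.4, -7.3, 9.6]
grip_width: 0.188
```

```bash
python3 - <<'E'
from bench import *
from h import *
im=get_image("wrist");cv2.imwrite("pics/w5.png",im[:,:,::-1])
st=get_state();print(st["position"],st["tool_rot"],st["ft_force"],st["torque"],st["grip_width"]*87)
y=R.from_rotvec(st["tool_rot"]).as_matrix()[:,1];print(np.degrees(np.arctan2(y[1],y[0])))
E
python3 arc.py "(.5745,.074)" "range(2,13,2)"
```

```text
[0.56771643 0.13401259 0.09777238] [-2.13809221 -2.29780678  0.01103469] [-8.44680515 -6.58951715  8.81949983] [-1.46344488  1.81047792  0.51372621] 16.649585682846073
4.123542852184611
r 0.06039476338555979 phi 96.44910166358166
2 [0.0, 2.1, -0.0]
4 [0.0, 4.2, -0.0]
6 [-0.1, 6.3, -0.0]
8 [-0.2, 8.4, -0.1]
10 [-0.5, 10.5, -0.1]
12 [-0.8, 12.6, -0.1]
```

View pics/w5.png

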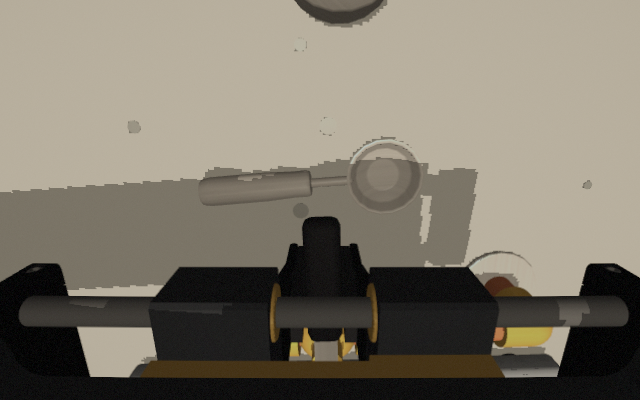

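send_rows --rotation '[[0, 0, 1], [0, 0, 2], [0, 0, 2]]' --slide '[[0, 1, 0], [0, 3, 0], [0, 3, 0]]' --fingers '[1, 1, 1]'

```text
time: 6.05
position: [0.568, 0.1338, 0.0976]
tool_rot: [-2.175, -2.257, 0.019]
ft_force: [-15.4, -7.7, 14.5]
grip_width: 0.197
```

```bash
python3 - <<'E'
from bench import *
from h import *
st=get_state();print(st["position"],st["tool_rot"],st["ft_force"],st["torque"],st["grip_width"]*87)
y=R.from_rotvec(st["tool_rot"]).as_matrix()[:,1];print(np.degrees(np.arctan2(y[1],y[0])))
E
python3 arc.py "(.5745,.074)" "range(2,5,2)"
```

```text
[0.56796304 0.13375433 0.09756302] [-2.17508819 -2.25699861  0.0189195 ] [-15.3819276   -7.73281982  14.47226175] [-1.72123302  3.49406168  0.51659743] 17.118091586032826
2.116265726416571
r 0.060110830710055345 phi 96.24317159859837
2 [0.1, 2.1, -0.0]
4 [0.2, 4.2, -0.1]
```

send_rows --rotation '[[0, 0, 0], [0, 0, 0], [0, 0, 0], [0, 0, 0], [0, 0, 0], [0, 0, 0], [0, 0, 0], [0, 0, 0]]' --slide '[[0, -1, 0], [0, -2, 0], [0, -3, 0], [0, -3, 0], [0, -3, -30], [0, -3, -70], [0, -3, -110], [0, -3, -110]]' --fingers '[0, 0, 0, 0, 0, 0, 0, 0]'

```text
time: 6.85
position: [0.5743, 0.1375, 0.2144]
tool_rot: [2.178, 2.257, 0.017]
ft_force: [0.1, -0.8, -0.0]
grip_width: 0.498
```

```bash
python3 - <<'E'
from bench import *
from h import *
im=get_image("scene");cv2.imwrite("pics/s2.png",cv2.resize(im[160:300,230:390,::-1],None,fx=4.2,fy=4.2,interpolation=cv2.INTER_CUBIC))
m=camera_model("wrist");im=get_image("wrist");cv2.imwrite("pics/w6.png",im[:,:,::-1])
st=get_state();print(st["position"],st["ft_force"]);print(rel(st,[.4827,-.0972,.2],63.1))
E
```

```text
[0.57127047 0.13700424 0.20911843] [ 0.44267848 -0.21177401 -1.34802617]
(array([  0.2,   0. , -61.1]), array([-230.9,  -96.9,    8.5]))
```

View pics/w6.png

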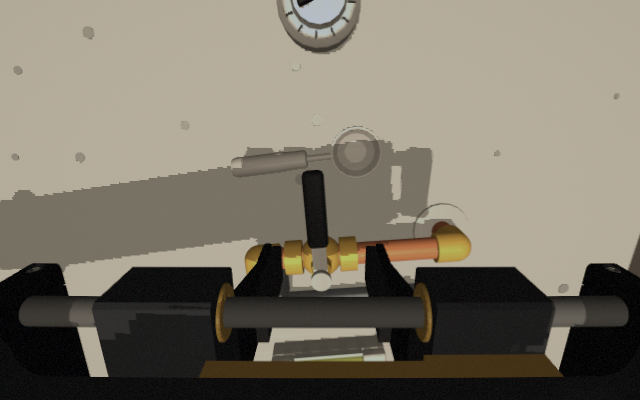

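View pics/s2.png

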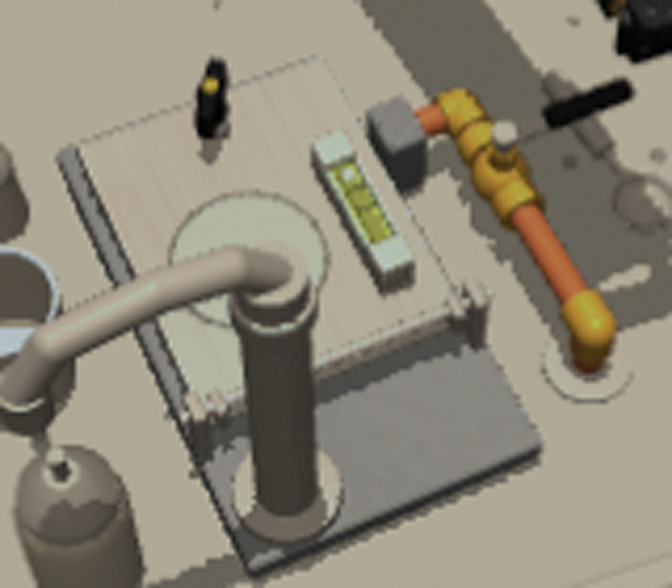

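The valve lever now stands square across the pipe. In the wrist view the lever runs (320,280)→(313,175) and the pipe (260,258)→(455,245). Next I go above the knob.

send_rows --rotation '[[0, 0, -7], [0, 0, -14], [0, 0, -21], [0, 0, -28], [0, 0, -35], [0, 0, -42], [0, 0, -49], [0, 0, -56], [0, 0, -61], [0, 0, -61], [0, 0, -61], [0, 0, -61]]' --slide '[[-30, -12, 0], [-60, -25, 0], [-90, -38, 0], [-120, -50, 0], [-150, -63, 0], [-180, -75, 5], [-210, -88, 8], [-231, -97, 8], [-231, -97, 8], [-231, -97, 8], [-231, -97, 8], [-231, -97, 8]]' --fingers '[0, 0, 0, 0, 0, 0, 0, 0, 0, 0, 0, 0]'

```text
time: 8.15
position: [0.4816, -0.097, 0.1994]
tool_rot: [-0.733, -3.054, 0.001]
ft_force: [-0.4, -0.1, 0.4]
grip_width: 0.498
```

```bash
python3 - <<'E'
from bench import *
from h import *
m=camera_model("wrist");im=get_image("wrist");cv2.imwrite("pics/w7.png",im[:,:,::-1])
st=get_state();print(st["position"],st["ft_force"]);print(rel(st,[.4827,-.0972,.2],63.1));print(proj(m,[.4827,-.0972,.1]))
E
```

```text
[ 0.48164891 -0.09706633  0.1995129 ] [ 0.16296718  0.69523406 -0.39525191]
(array([-0. , -0. , -0.1]), array([-1. ,  0.4, -0.5]))
[322.57308428 215.98013949]
```

View pics/w7.png

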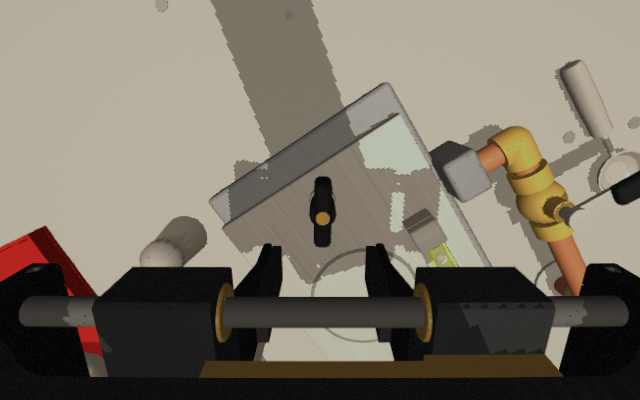

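send_rows --rotation '[[0, 0, 0], [0, 0, 0], [0, 0, 0], [0, 0, 0], [0, 0, 0], [0, 0, 0], [0, 0, 0], [0, 0, 0], [0, 0, 0], [0, 0, 0]]' --slide '[[-1, 0, 30], [-1, 0, 60], [-1, 0, 85], [-1, 0, 102], [-1, 0, 102], [-1, 0, 102], [-1, 0, 102], [-1, 0, 102], [-1, 0, 102], [-1, 0, 102]]' --fingers '[0, 0, 0, 0, 0, 1, 1, 1, 1, 1]' --force 50

```text
time: 9.2
position: [0.4828, -0.0986, 0.0985]
tool_rot: [0.733, 3.054, -0.0]
ft_force: [0.5, 1.7, 2.1]
grip_width: 0.143
```

```bash
python3 - <<'E'
from bench import *
from h import *
m=camera_model("wrist");im=get_image("wrist");cv2.imwrite("pics/w8.png",im[:,:,::-1])
st=get_state();print(st["position"],st["ft_force"],st["torque"],st["grip_width"]*87)
E
```

```text
[ 0.48277409 -0.09856489  0.09845307] [-0.34731913 -0.56796169  2.54260895] [-0.20912261  0.09968509 -0.02556108] 12.279701299455896
```

View pics/w8.png

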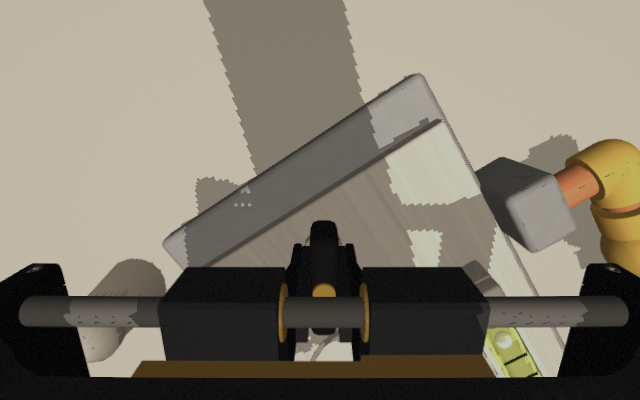

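send_rows --rotation '[[0, 0, 0], [0, 0, 0], [0, 0, 0], [0, 0, 0], [0, 0, 0]]' --slide '[[0, 0, 2], [0, 0, 4], [0, 0, 5], [0, 0, 5], [0, 0, 5]]' --fingers '[1, 1, 1, 1, 1]'

```text
time: 9.75
position: [0.4824, -0.0986, 0.0932]
tool_rot: [-0.734, -3.054, -0.0]
ft_force: [-4.0, -0.8, 6.2]
grip_width: 0.147
```

send_rows --rotation '[[0, 0, 0], [0, 0, 0], [0, 0, 0]]' --slide '[[0, 0, 1], [0, 0, 2], [0, 0, 2]]' --fingers '[1, 1, 1]'

```text
time: 10.05
position: [0.4824, -0.0986, 0.092]
tool_rot: [-0.734, -3.054, -0.001]
ft_force: [-6.8, -0.0, 12.4]
grip_width: 0.143
```

send_rows --rotation '[[0, 0, 0], [0, 0, 0], [0, 0, 0]]' --slide '[[0, 0, 1], [0, 0, 2], [0, 0, 2]]' --fingers '[1, 1, 1]'

```text
time: 10.35
position: [0.4824, -0.0987, 0.0915]
tool_rot: [-0.734, -3.053, -0.002]
ft_force: [-11.3, 0.1, 26.5]
grip_width: 0.143
```

send_rows --rotation '[[0, 0, 6], [0, 0, 12], [0, 0, 18], [0, 0, 24], [0, 0, 30], [0, 0, 36], [0, 0, 42], [0, 0, 48], [0, 0, 54], [0, 0, 57], [0, 0, 57], [0, 0, 57]]' --slide '[[0, 0, 0], [0, 0, 0], [0, 0, 0], [0, 0, 0], [0, 0, 0], [0, 0, 0], [0, 0, 0], [0, 0, 0], [0, 0, 0], [0, 0, 0], [0, 0, 0], [0, 0, 0]]' --fingers '[1, 1, 1, 1, 1, 1, 1, 1, 1, 1, 1, 1]'

```text
time: 11.55
position: [0.4819, -0.0992, 0.0914]
tool_rot: [-2.101, -2.332, 0.001]
ft_force: [-13.5, -0.6, 28.7]
grip_width: 0.148
```

send_rows --rotation '[[0, 0, 0], [0, 0, 0], [0, 0, 0], [0, 0, 0], [0, 0, 0], [0, 0, 0], [0, 0, 0], [0, 0, 0]]' --slide '[[0, 0, 0], [0, 0, 0], [0, 0, 0], [0, 0, 0], [0, 0, 0], [0, 0, 0], [0, 0, 0], [0, 0, 0]]' --fingers '[1, 1, 1, 1, 1, 1, 1, 1]'

```text
time: 12.35
position: [0.4819, -0.0992, 0.0914]
tool_rot: [-2.101, -2.332, 0.001]
ft_force: [-13.6, 0.7, 29.8]
grip_width: 0.146
```

```bash
cat > look.py <<'E'
from bench import *
from h import *
import sys
n=sys.argv[1]
im=get_image("scene");cv2.imwrite(f"pics/s{n}.png",cv2.resize(im[160:260,270:370,::-1],None,fx=6,fy=6,interpolation=cv2.INTER_CUBIC))
im=get_image("wrist");cv2.imwrite(f"pics/w{n}.png",im[:,:,::-1])
st=get_state();print(st["time"],st["position"],st["ft_force"],st["torque"],st["grip_width"]*87)
M=R.from_rotvec(st["tool_rot"]).as_matrix();print(np.degrees(np.arctan2(M[1,1],M[0,1])),M[:,2],st["joint_positions"][-1])
E
python3 look.py 9
```

```text
12.45 [ 0.48189107 -0.09918137  0.0914422 ] [-12.92403781  -0.28843251  28.42048023] [-0.32038513  2.76852871 -0.07591266] 12.252013578544185
5.954162523600596 [-0.00245829  0.00139246 -0.99999601] 0.3739750765989432
```

View pics/w9.png

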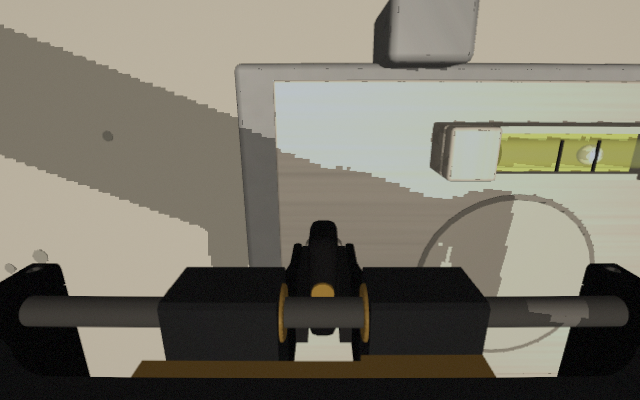

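View pics/s9.png

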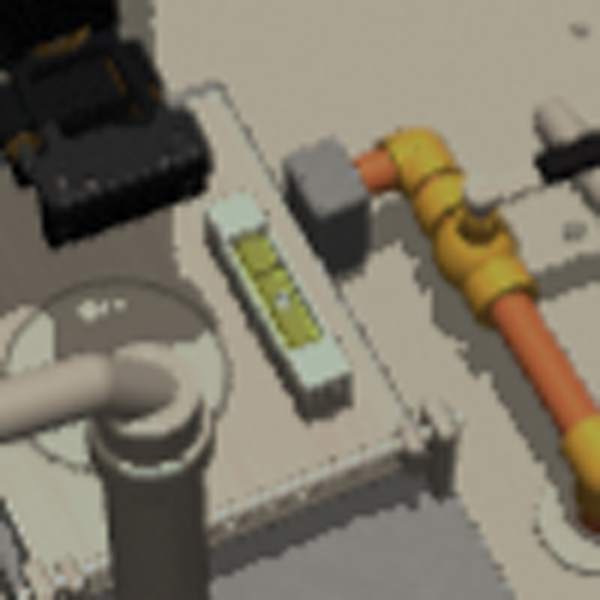

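The bubble is at about (590,155) and the lines at 560 and 596, so it sits roughly +5 mm towards the hinge. I need about 45° more clockwise.

send_rows --rotation '[[0, 0, 6], [0, 0, 12], [0, 0, 18], [0, 0, 24], [0, 0, 30], [0, 0, 36], [0, 0, 42], [0, 0, 42], [0, 0, 42], [0, 0, 42], [0, 0, 42], [0, 0, 42]]' --slide '[[0, 0, 0], [0, 0, 0], [0, 0, 0], [0, 0, 0], [0, 0, 0], [0, 0, 0], [0, 0, 0], [0, 0, 0], [0, 0, 0], [0, 0, 0], [0, 0, 0], [0, 0, 0]]' --fingers '[1, 1, 1, 1, 1, 1, 1, 1, 1, 1, 1, 1]'

```text
time: 13.65
position: [0.4813, -0.099, 0.0914]
tool_rot: [-2.797, -1.423, 0.004]
ft_force: [-14.9, -0.6, 32.0]
grip_width: 0.142
```

send_rows --rotation '[[0, 0, 0], [0, 0, 0], [0, 0, 0], [0, 0, 0], [0, 0, 0], [0, 0, 0], [0, 0, 0], [0, 0, 0]]' --slide '[[0, 0, 0], [0, 0, 0], [0, 0, 0], [0, 0, 0], [0, 0, 0], [0, 0, 0], [0, 0, 0], [0, 0, 0]]' --fingers '[1, 1, 1, 1, 1, 1, 1, 1]'

```text
time: 14.45
position: [0.4814, -0.099, 0.0914]
tool_rot: [-2.797, -1.423, 0.004]
ft_force: [-14.8, 0.3, 31.5]
grip_width: 0.147
```

```bash
python3 look.py 10
```

```text
14.55 [ 0.48134229 -0.09901392  0.09134353] [-14.48472885   0.27047536  31.47576553] [-0.14840342  3.27138839 -0.05306338] 12.698793280395607
-36.04578048860432 [-0.0040937   0.00202619 -0.99998957] -0.3376009305381233
```

View pics/w10.png

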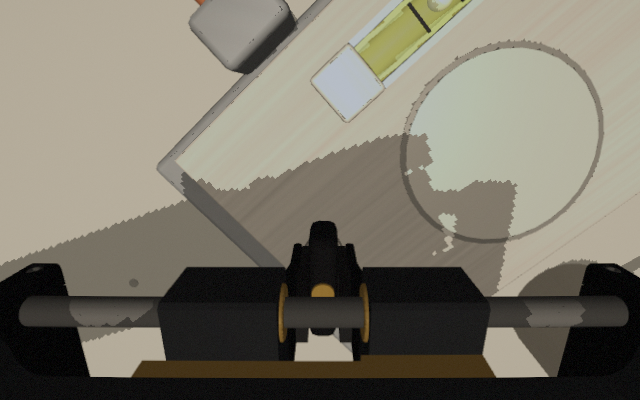

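```bash
python3 - <<'E'
from bench import *
from h import *
im=get_image("top");t=cv2.resize(im[165:250,300:385,::-1],None,fx=7,fy=7,interpolation=cv2.INTER_CUBIC);cv2.imwrite("pics/t10.png",t)
w=cv2.imread("pics/w10.png")[0:100,330:480];cv2.imwrite("pics/w10z.png",cv2.resize(w,None,fx=5,fy=5,interpolation=cv2.INTER_CUBIC))
E
```

```text
(no output)
```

View pics/t10.png

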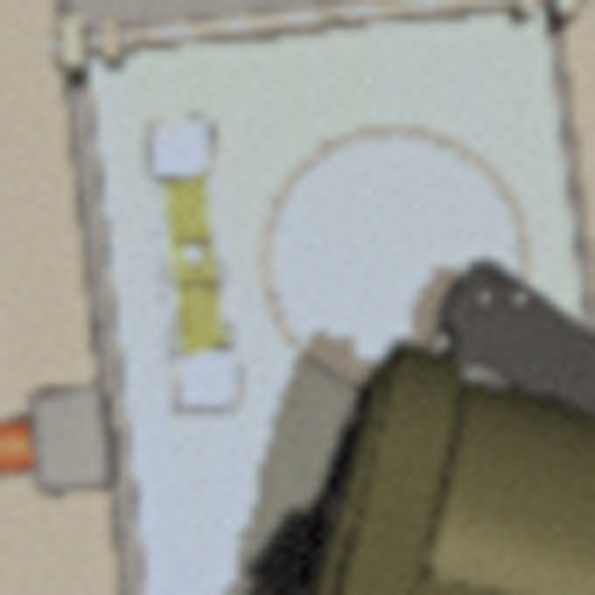

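View pics/w10z.png

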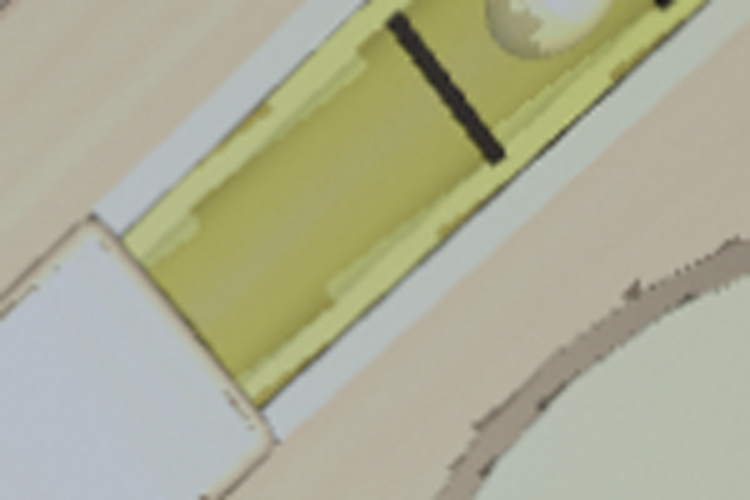

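View pics/s10.png

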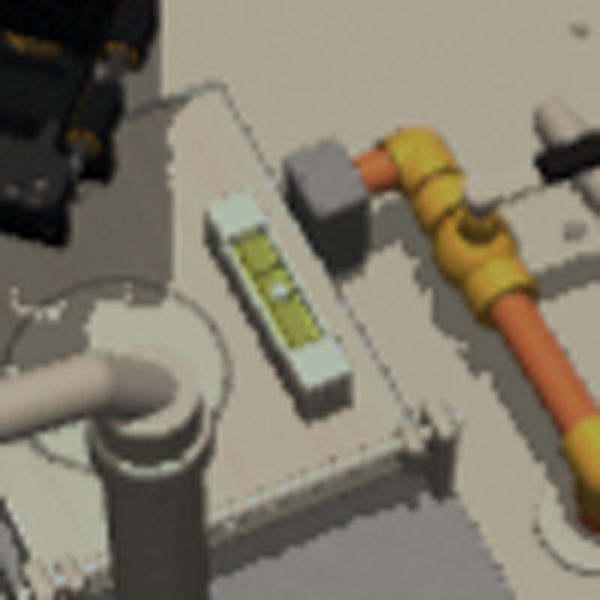

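```bash
python3 - <<'E'
import cv2
w=cv2.imread("pics/w9.png")[110:190,480:640];cv2.imwrite("pics/w9z.png",cv2.resize(w,None,fx=5,fy=5,interpolation=cv2.INTER_CUBIC))
E
```

```text
(no output)
```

View pics/w9z.png

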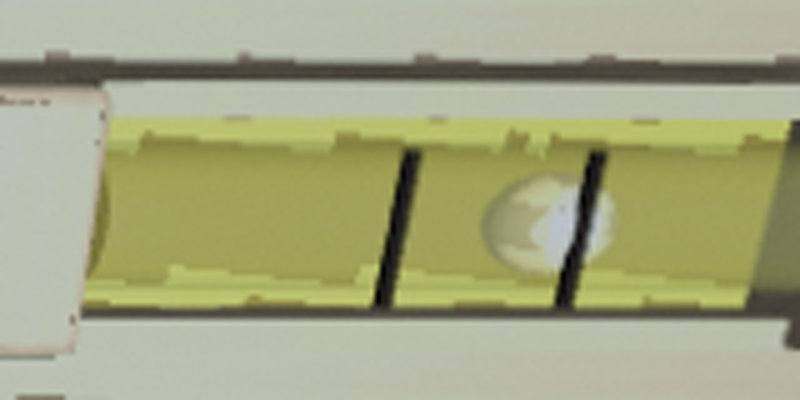

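```bash
cat > wc.py <<'E'
from bench import *
from h import *
m=camera_model("wrist");st=get_state()
Rc=R.from_rotvec(m["rvec"]).as_matrix();Rt=R.from_rotvec(st["tool_rot"]).as_matrix()
A=Rc@Rt; b=Rc@st["position"]+m["tvec"]   # cam = A*(tool) + b
def wm(pos,rot):
    Rw=A@R.from_rotvec(rot).as_matrix().T
    d=dict(m);d["rvec"]=R.from_matrix(Rw).as_rotvec();d["tvec"]=b-Rw@np.array(pos);return d
E
python3 - <<'E'
from wc import *
m9=wm([.48189,-.09918,.09144],[-2.101,-2.332,.001]);m10=camera_model("wrist")
W9=lambda x,y:(480+x/5-.4,110+y/5-.4);W10=lambda x,y:(330+x/5-.4,y/5-.4)
for n,a,c in(("l1top",(412,150),(397,15)),("l1bot",(383,305),(498,157)),("l2bot",(565,305),(664,2))):
    print(n,tri(m9,W9(*a),m10,W10(*c)))
u=np.array([np.cos(.113),np.sin(.113),0])
for z in(.066,.069,.072,.075,.078):
    print(z,[round(1000*float(u@onz(m9,W9(*p),z)),1) for p in((398.5,222),(583,222),(549,222),(482,222),(615,222))])
    print('   w10',[round(1000*float(u@onz(m10,W10(*p),z)),1) for p in((447,86),(490,25))])
ims=[get_image("top").astype(float) for _ in range(10)]
np.save("top.npy",np.mean(ims,0))
E
```

```text
l1top (array([ 0.57757937, -0.02233946,  0.07985813]), np.float64(0.0001699466756578758))
l1bot (array([ 0.57823996, -0.03558858,  0.08131598]), np.float64(0.00046017291500776667))
l2bot (array([ 0.59369296, -0.03370793,  0.08228676]), np.float64(0.0004834782936699829))
0.066 [580.9, 598.9, 595.6, 589.1, 602.1]
   w10 [575.5, 581.1]
0.069 [578.9, 596.6, 593.3, 586.9, 599.6]
   w10 [574.6, 580.0]
0.072 [576.8, 594.2, 590.9, 584.6, 597.2]
   w10 [573.7, 579.0]
0.075 [574.7, 591.8, 588.6, 582.4, 594.7]
   w10 [572.7, 578.0]
0.078 [572.7, 589.4, 586.3, 580.2, 592.3]
   w10 [571.8, 576.9]
```

```bash
python3 - <<'E'
from bench import *
from h import *
from scipy.ndimage import map_coordinates
im=np.load("top.npy");m=camera_model("top")
c=np.array([.5855,-.0282,.079]);
# axis from l1 midpoint w/ direction
u=np.array([np.cos(.113),np.sin(.113),0]);v=np.array([-u[1],u[0],0])
t=np.arange(-60,61,2.)
acc=[]
for w in(-2,0,2):
    P=[proj(m,c+u*a/1000+v*w/1000) for a in t]
    P=np.array(P);acc.append([map_coordinates(im[:,:,k],[P[:,1],P[:,0]],order=1) for k in range(3)])
acc=np.mean(acc,0)
for i,a in enumerate(t): print(int(a),acc[:,i].round().astype(int))
print(proj(m,c))
s=im[180:235,315:345][:,:,::-1]
cv2.imwrite("pics/tav.png",cv2.resize(s,None,fx=10,fy=10,interpolation=cv2.INTER_NEAREST))
E
```

```text
-60 [178 187 198]
-58 [167 175 184]
-56 [152 159 168]
-54 [166 174 187]
-52 [180 189 205]
-50 [185 195 212]
-48 [184 194 211]
-46 [184 193 211]
-44 [184 193 210]
-42 [184 194 211]
-40 [184 194 212]
-38 [184 194 210]
-36 [181 190 198]
-34 [175 181 170]
-32 [165 167 123]
-30 [165 165 104]
-28 [165 165  99]
-26 [165 166 100]
-24 [165 166 101]
-22 [165 165 101]
-20 [164 165 101]
-18 [164 165 102]
-16 [165 165 103]
-14 [164 164 102]
-12 [159 159 100]
-10 [151 151  96]
-8 [142 141  90]
-6 [152 152  95]
-4 [158 158 102]
-2 [161 162 115]
0 [168 171 144]
2 [175 182 171]
4 [172 180 172]
6 [161 166 150]
8 [143 145 109]
10 [153 153  99]
12 [161 161  99]
14 [165 166 102]
16 [165 166 102]
18 [165 166 101]
20 [164 166 100]
22 [164 166  99]
24 [165 166  99]
26 [164 165  99]
28 [160 161  98]
30 [154 155 104]
32 [152 155 134]
34 [168 176 177]
36 [181 190 205]
38 [185 195 213]
40 [184 194 211]
42 [184 193 211]
44 [183 193 210]
46 [183 193 209]
48 [184 194 207]
50 [184 194 205]
52 [183 193 201]
54 [182 192 195]
56 [181 191 189]
58 [183 192 188]
60 [183 193 188]
[327.27674458 202.04359387][ WARN:0@0.078] global loadsave.cpp:1063 imwrite_ Unsupported depth image for selected encoder is fallbacked to CV_8U.
```

View pics/tav.png

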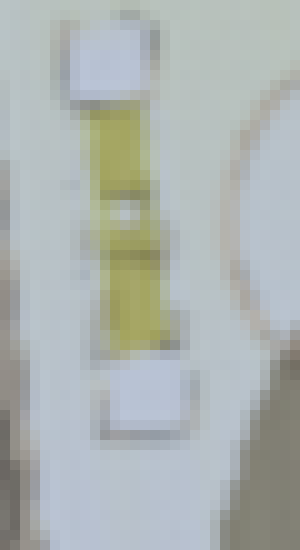

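```bash
cat > prof.py <<'E'
from bench import *
from h import *
from scipy.ndimage import map_coordinates
def prof(im):
    m=camera_model("top");c=np.array([.5855,-.0282,.079])
    u=np.array([np.cos(.113),np.sin(.113),0]);v=np.array([-u[1],u[0],0])
    t=np.arange(-30,27,.5)
    acc=0
    for w in(-3,-2,-1,0,1,2,3):
        P=np.array([proj(m,c+u*a/1000+v*w/1000) for a in t])
        acc=acc+np.array([map_coordinates(im[:,:,k].astype(float),[P[:,1],P[:,0]],order=1) for k in range(3)])/7
    sat=acc[2]-0.6*acc[0]   # blue minus yellow-scaled: ignores dark lines
    base=np.median(sat);e=np.clip(sat-base-4,0,None)
    i=e.argmax();k=abs(t-t[i])<9
    cen=(t*e)[k].sum()/e[k].sum()
    dk=np.median(acc[0])-acc[0]
    L=[]
    for s in(-8,8):
        q=(abs(t-s)<3.5);d=np.clip(dk[q]-3,0,None);L.append((t[q]*d).sum()/max(d.sum(),1e-9))
    print("bubble",cen.round(2),"lines",np.round(L,2), "mid-rel",(cen-np.mean(L)).round(2)); return cen
if __name__=="__main__":
    import sys
    prof(cv2.imread("pics/top0.png")[:,:,::-1]); prof(np.load("top.npy"))
    if len(sys.argv)>1:
        im=np.mean([get_image("top").astype(float) for _ in range(6)],0);prof(im);np.save(sys.argv[1],im)
E
python3 prof.py
```

```text
bubble -20.79 lines [-8.16  7.96] mid-rel -20.69
bubble 3.27 lines [-8.07  8.48] mid-rel 3.07
```

send_rows --rotation '[[0, 0, 5], [0, 0, 10], [0, 0, 15], [0, 0, 18], [0, 0, 18], [0, 0, 18], [0, 0, 18], [0, 0, 18], [0, 0, 18], [0, 0, 18], [0, 0, 18], [0, 0, 18]]' --slide '[[0, 0, 0], [0, 0, 0], [0, 0, 0], [0, 0, 0], [0, 0, 0], [0, 0, 0], [0, 0, 0], [0, 0, 0], [0, 0, 0], [0, 0, 0], [0, 0, 0], [0, 0, 0]]' --fingers '[1, 1, 1, 1, 1, 1, 1, 1, 1, 1, 1, 1]'

```text
time: 16.3
position: [0.4812, -0.0988, 0.0913]
tool_rot: [-2.985, -0.969, 0.006]
ft_force: [-15.0, 1.4, 32.4]
grip_width: 0.145
```

send_rows --rotation '[[0, 0, 0], [0, 0, 0], [0, 0, 0], [0, 0, 0], [0, 0, 0], [0, 0, 0], [0, 0, 0], [0, 0, 0]]' --slide '[[0, 0, 0], [0, 0, 0], [0, 0, 0], [0, 0, 0], [0, 0, 0], [0, 0, 0], [0, 0, 0], [0, 0, 0]]' --fingers '[1, 1, 1, 1, 1, 1, 1, 1]'

```text
time: 17.1
position: [0.4812, -0.0988, 0.0913]
tool_rot: [-2.985, -0.969, 0.006]
ft_force: [-15.7, 1.6, 32.5]
grip_width: 0.146
```

```bash
python3 prof.py top2.npy; python3 look.py 11; python3 -c "
import cv2
w=cv2.imread('pics/w11.png')[0:100,250:450];cv2.imwrite('pics/w11z.png',cv2.resize(w,None,fx=4,fy=4,interpolation=cv2.INTER_CUBIC))"
```

```text
bubble -20.79 lines [-8.16  7.96] mid-rel -20.69
bubble 3.27 lines [-8.07  8.48] mid-rel 3.07
bubble 0.95 lines [-8.25  8.05] mid-rel 1.05
17.5 [ 0.48119443 -0.09881483  0.09133678] [-14.77456057   0.74803926  32.815982  ] [-0.01587822  3.45771605 -0.01099298] 12.72642010838795
-54.037009875092345 [-0.00463128  0.00243792 -0.9999863 ] -0.6401543829256962
```

View pics/w11.png

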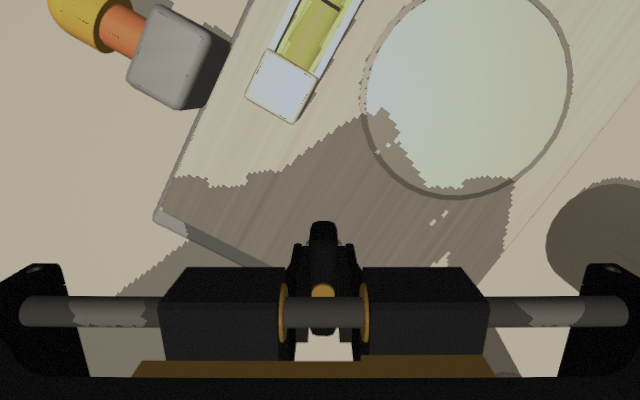

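View pics/s11.png

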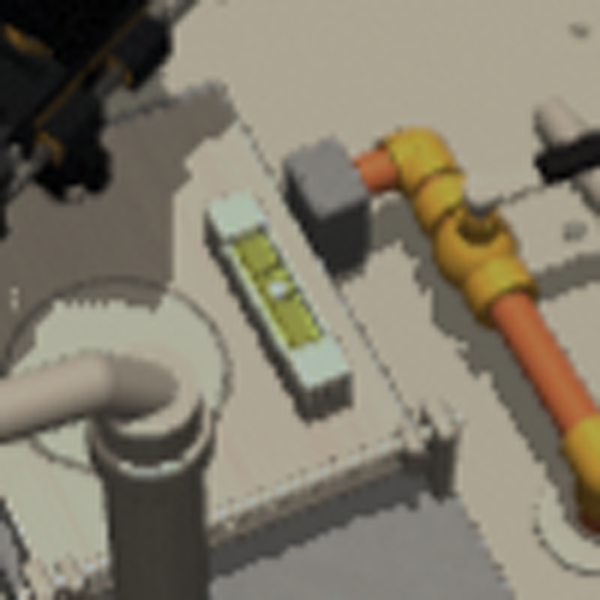

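send_rows --rotation '[[0, 0, 5], [0, 0, 9.5], [0, 0, 9.5], [0, 0, 9.5], [0, 0, 9.5], [0, 0, 9.5], [0, 0, 9.5], [0, 0, 9.5], [0, 0, 9.5], [0, 0, 9.5], [0, 0, 9.5], [0, 0, 9.5]]' --slide '[[0, 0, 0], [0, 0, 0], [0, 0, 0], [0, 0, 0], [0, 0, 0], [0, 0, 0], [0, 0, 0], [0, 0, 0], [0, 0, 0], [0, 0, 0], [0, 0, 0], [0, 0, 0]]' --fingers '[1, 1, 1, 1, 1, 1, 1, 1, 1, 1, 1, 1]'

```text
time: 18.7
position: [0.4811, -0.0987, 0.0913]
tool_rot: [-3.055, -0.718, 0.007]
ft_force: [-15.4, 0.3, 33.0]
grip_width: 0.146
```

send_rows --rotation '[[0, 0, 0], [0, 0, 0], [0, 0, 0], [0, 0, 0], [0, 0, 0], [0, 0, 0], [0, 0, 0], [0, 0, 0]]' --slide '[[0, 0, 0], [0, 0, 0], [0, 0, 0], [0, 0, 0], [0, 0, 0], [0, 0, 0], [0, 0, 0], [0, 0, 0]]' --fingers '[1, 1, 1, 1, 1, 1, 1, 1]'

```text
time: 19.5
position: [0.4811, -0.0987, 0.0913]
tool_rot: [-3.055, -0.718, 0.007]
ft_force: [-16.0, 1.2, 33.5]
grip_width: 0.141
```

```bash
python3 prof.py top3.npy; python3 look.py 12; python3 - <<'E'
from bench import *
import cv2,numpy as np
im=get_image("top");cv2.imwrite("pics/t12.png",cv2.resize(im[100:280,180:460,::-1],None,fx=2.8,fy=2.8,interpolation=cv2.INTER_CUBIC))
# scene-profile helper: average
a=np.mean([get_image("scene").astype(float) for _ in range(4)],0);np.save("sc3.npy",a)
cv2.imwrite("pics/sc12.png",cv2.resize(a[190:225,300:330,::-1].astype(np.uint8),None,fx=16,fy=16,interpolation=cv2.INTER_NEAREST))
E
```

```text
bubble -20.79 lines [-8.16  7.96] mid-rel -20.69
bubble 3.27 lines [-8.07  8.48] mid-rel 3.07
bubble 0.41 lines [-7.84  7.87] mid-rel 0.4
19.9 [ 0.4811158  -0.09869029  0.09132183] [-15.44586687   1.192134    33.08854424] [ 0.06054015  3.55840298 -0.07478018] 12.570958477270711
-63.53837045896771 [-0.00490089  0.00273931 -0.99998424] -0.7990451105378641
```

View pics/t12.png

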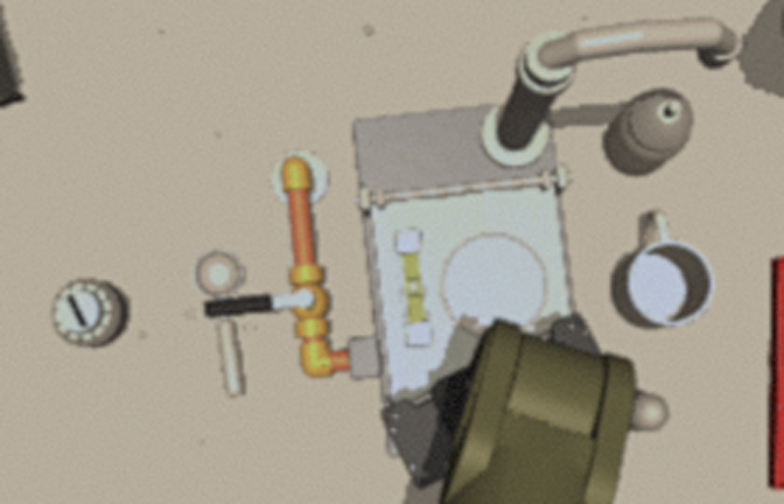

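View pics/sc12.png

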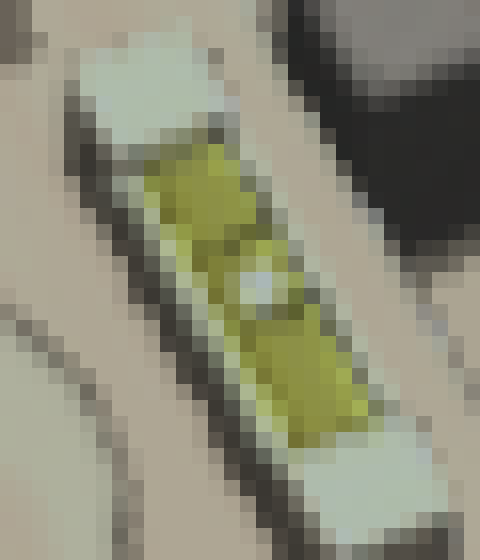

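```bash
python3 - <<'E'
from bench import *
from h import *
m=camera_model("scene")
u=np.array([np.cos(.113),np.sin(.113),0]);v=np.array([-u[1],u[0],0]);c=np.array([.5855,-.0282,0])
def cen(im,guess):
    x0,y0=guess;s=im[y0-5:y0+6,x0-5:x0+6].astype(float)
    e=np.clip(s[:,:,2]-.6*s[:,:,0]-25,0,None)
    yy,xx=np.mgrid[-5:6,-5:6];e[(xx**2+yy**2)>14]=0
    print(np.round(e[1:-1,1:-1]).astype(int))
    return x0+(xx*e).sum()/e.sum(),y0+(yy*e).sum()/e.sum()
a=np.load("sc3.npy");s0=cv2.imread("pics/scene0.png")[:,:,::-1]
for im,g in((a,(316,207)),(s0,(313,201))):
    p=cen(im,g)
    print(p,[(z,np.round([1000*float(u@(onz(m,p,z)-c)),1000*float(v@(onz(m,p,z)-c))],1)) for z in(.077,.079,.0805)])
# lines
for L in((315.0-.5,204.6),(317.5,209.7)): pass
for x in(-28,-8,0,8,28): print(x,proj(m,c+u*x/1000+[0,0,.0805]),proj(m,c+u*x/1000+[0,0,.077]))
E
```

```text
[[ 0  0  0  0  0  0  0  0  0]
 [ 0  0  0  0  0  0 30  0  0]
 [ 0  0  0  0  0  0 22 26  0]
 [ 0  0  0  0  0  0  2 31  0]
 [ 0  0  0 39 55  7  0 23  0]
 [ 0  0  0 29 44  0  0  1  0]
 [ 0  0  0  0  7  0  0  0  0]
 [ 0  0  0  0  0  0  0  0  0]
 [ 0  0  0  0  0  0  0  0  0]]
(np.float64(316.91311916442476), np.float64(206.57999683494225)) [(0.077, array([-2.9,  4.8])), (0.079, array([-1.7,  4.2])), (0.0805, array([-0.8,  3.8]))]
[[ 0  0  0  0  0  0  0  0  0]
 [ 0  0  0  0  0  2 30  0  0]
 [ 0  0  0  0  0  0 20 24  0]
 [ 0  0  0 29 23  0  1 30  0]
 [ 0  0  0 54 44  0  0 21  0]
 [ 0  0  0 20 12  0  0  2  0]
 [ 0  0  0  0  0  0  0  0  0]
 [ 0  0  0  0  0  0  0  0  0]
 [ 0  0  0  0  0  0  0  0  0]]
(np.float64(313.74375400384366), np.float64(200.25240230621395)) [(0.077, array([-25.3,   5.9])), (0.079, array([-24.1,   5.3])), (0.0805, array([-23.1,   4.9]))]
-28 [311.34885714 199.55288495] [311.35871555 200.28349393]
-8 [314.49585775 205.07119378] [314.49868913 205.79512777]
0 [315.76891133 207.30332478] [315.76886026 208.02448049]
8 [317.05018875 209.54976707] [317.04721359 210.26808136]
28 [320.28970761 215.22907734] [320.27923679 215.94000629]
```

send_rows --rotation '[[0, 0, 4.5], [0, 0, 4.5], [0, 0, 4.5], [0, 0, 4.5], [0, 0, 4.5], [0, 0, 4.5], [0, 0, 4.5], [0, 0, 4.5], [0, 0, 4.5], [0, 0, 4.5], [0, 0, 4.5], [0, 0, 4.5]]' --slide '[[0, 0, -0.5], [0, 0, -1], [0, 0, -1], [0, 0, -1], [0, 0, -1], [0, 0, -1], [0, 0, -1], [0, 0, -1], [0, 0, -1], [0, 0, -1], [0, 0, -1], [0, 0, -1]]' --fingers '[1, 1, 1, 1, 1, 1, 1, 1, 1, 1, 1, 1]'

```text
time: 21.35
position: [0.481, -0.0986, 0.0915]
tool_rot: [-3.081, -0.598, 0.006]
ft_force: [-12.5, 0.1, 24.4]
grip_width: 0.146
```

send_rows --rotation '[[0, 0, 0], [0, 0, 0], [0, 0, 0], [0, 0, 0], [0, 0, 0], [0, 0, 0], [0, 0, 0], [0, 0, 0]]' --slide '[[0, 0, 0], [0, 0, 0], [0, 0, 0], [0, 0, 0], [0, 0, 0], [0, 0, 0], [0, 0, 0], [0, 0, 0]]' --fingers '[1, 1, 1, 1, 1, 1, 1, 1]'

```text
time: 22.15
position: [0.4811, -0.0986, 0.0915]
tool_rot: [-3.081, -0.598, 0.006]
ft_force: [-11.6, 0.7, 25.2]
grip_width: 0.145
```

```bash
python3 prof.py top4.npy; python3 look.py 13; python3 - <<'E'
import numpy as np,cv2
a=np.load("top4.npy")[180:235,315:345,::-1]
cv2.imwrite("pics/tav4.png",cv2.resize(a.astype(np.uint8),None,fx=10,fy=10,interpolation=cv2.INTER_NEAREST))
E
```

```text
bubble -20.79 lines [-8.16  7.96] mid-rel -20.69
bubble 3.27 lines [-8.07  8.48] mid-rel 3.07
bubble -0.66 lines [-8.25  7.77] mid-rel -0.41
22.55 [ 0.48104434 -0.09861109  0.09148312] [-12.93589233   1.27654559  25.66553488] [-0.02493549  2.92573901 -0.09017426] 12.6214185979291
-68.0322280471724 [-0.00458811  0.00205025 -0.99998737] -0.8757926710182076
```

View pics/tav4.png

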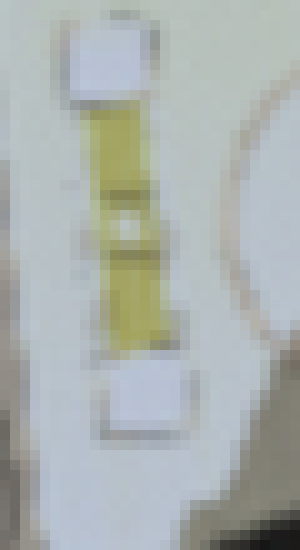

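The bubble now sits centred between the lines: about -0.4 mm measured directly, and about +0.3 mm after the -20 mm calibration. The wrist feels about 25 N of press. I'm handing in.

```bash
python3 -c "
from bench import *
print(close_job())"
```

```text
the job is handed in; nothing more can be done
None
```

I shut the feed valve, then levelled the plate by turning the wing knob clockwise about 131°. I handed the job in at about 22.6 s, still gripping the knob and pressing it down.

- **Valve:** I swung the lever clockwise to its stop. The wrist and scene pictures showed it square across the pipe, and a later top picture still showed it there.
- **Press:** the wrist felt about 25 N when I handed in, with the foot seated on its landing. The sensor gives only the total, so the share on the landing is inferred. I take it to be well above the 4 N needed, because the force rose steeply once the foot touched down.
- **Bubble:** the last top view read -0.4 mm from mid-lines. Correcting for the known -20 mm resting position of the bubble gives about +0.3 mm.
- **Disagreements:** the views differed by 1–2 mm. The slanted wrist views needed a parallax allowance, and the scene camera, checked just before the last 4.5° turn, gave between about -1.6 and +1.5 mm depending on the method. I relied on the top view, because it looks almost straight down on the vial.
- **Other things:** in the last top picture, taken just before that final turn, the spoon, timer, mug, pourer and shaker looked unmoved. I compared them by eye only. The arm did not go near the tray and bulb, and I did not check them again.

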